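# Book out the repaired sneaker

### The job

Book the repaired blue sneaker out: take the yellow scanner wand from its holder, aim it squarely at the middle of the bar-code label on the sneaker's sole from about 6 cm away, and hold it steady there for a good second. Then stand the scanner back in its holder, set down rather than dropped, and after that slide the white job marker to the middle of the green field. Do not touch the shoes, their jacks or lamps, and leave the other things on the bench where they are.

Things in the scene. Friction and masses are not known exactly. Their poses are not given: they have to be found in the camera images.
- scanner: Bar-code scanner wand, standing window-down in its holder at the start. Square section, 190 mm long: black head 36 x 36 mm (z 0 to 50), yellow grip 30 x 30 mm (z 50 to 175), black cap 36 x 36 (z 175 to 190). 0.13 to 0.23 kg. Origin: centre of the scan window in its lower end; z runs up the wand, so the scanner looks along -z.
- holder: Black square cup fixed to the bench: 64 x 64 mm outside, 52 x 52 mm inside, rim 70 mm high, inner floor 6 mm above the bench; steel cross feet 110 mm long and 6 mm high. Origin: centre of the underside; its sides lie along x and y.
- sneaker_label: White bar-code label with a blue edge strip, 44 x 64 mm, stuck on the white sole of the blue sneaker. Origin: centre of the label's face; z is the outward normal of the face (35 deg from vertical).
- brown_label: The same kind of label, with an orange strip, on the black sole of the brown shoe: not the one to scan. Origin and axes as for the sneaker's label.
- sneaker_stand: Fixed green jack with a blue sneaker with a white sole, upside down, sole tipped 35 deg to the jack's front (-x). Origin: underside centre. Shoe 250 mm long, 92 wide, sole 155 mm high above the origin, toe at -x 85 high, heel at +x 225 high. Lamp post at x = +145 mm, 370 high; lamp hood (72 mm wide, from 325 to 375 high) at x = +45 mm.
- brown_stand: Fixed green jack with a brown shoe with a black sole, upside down, sole tipped 35 deg to the jack's front (-x). Origin: underside centre. Shoe 250 mm long, 92 wide, sole 155 mm high above the origin, toe at -x 85 high, heel at +x 225 high. Lamp post at x = +145 mm, 370 high; lamp hood (72 mm wide, from 325 to 375 high) at x = +45 mm.
- status_unit: Job status slide fixed to the bench: flat aluminium plate 100 (x) x 230 (y) x 20 mm. Along y it carries coloured fields on both sides of a track: red (y -87 to -30 mm), yellow (-30 to 7), green (8 to 42, middle y = +25), grey (43 to 87). Origin: centre of the underside; the marker slides along its y axis.
- marker (a joint): Position of the white marker block along the track in m, 0 to 0.15, growing to the unit's +y; the block's centre lies at the unit's y = value - 0.075. The middle of the green field is at 0.100. Friction about 1.5 N.
- marker_top (a point): Centre of the top of the white marker block, 46 (x) x 22 (y) x 46 mm high, 68 mm above the bench, with a thin black line across the top; it stands on the status unit and slides along the unit's y.
- glue: Bystander, loose: white glue bottle, red cap, 56 mm diameter, 140 mm high. Origin at the centre of its underside.
- spray_can: Bystander, loose: yellow and green spray can, 54 mm diameter, 160 mm high. Origin at the centre of its underside.
- tin: Bystander, loose: dark flat polish tin, 76 mm diameter, 30 mm high. Origin at the centre of its underside.
- jar: Bystander, loose: amber jar, black lid, 60 mm diameter, 75 mm high. Origin at the centre of its underside.
- hammer: Bystander, loose: hammer lying on the bench, along its x axis, head at +x, under 300 mm long and 40 mm high. Origin at its own reference point near the bench.
- brush: Bystander, loose: brush lying on the bench along its x axis, under 260 mm long and 40 mm high. Origin at its own reference point near the bench.
- carton: Bystander, loose: cardboard carton 120 x 70 x 50 mm. Origin at the centre of its underside.
Mind the look-alikes: they are no part of the job. Leave any pink look-alike of the scanner alone.

How it is judged:
On the way, in this order (a step that is already met when the one before it is completed fails the run):
1. the scanner, held in the gripper, points at the middle of the sneaker's label (within 16 mm each way), 30 to 90 mm off, within 15 deg of square, nearly still, for 1 s (x of sneaker_label in the frame of scanner between -0.016 and 0.016 m and y of sneaker_label in the frame of scanner between -0.016 and 0.016 m and z of sneaker_label in the frame of scanner between -0.09 and -0.03 m and angle between the z axis of scanner and the z axis of sneaker_label, either way round below 0.27 rad and linear speed of scanner below 0.03 m/s and angular speed of scanner below 0.25 rad/s and contact force between the fingers and scanner above 0.5 N), for 1 s.
2. the scanner stands in its holder, released (x of scanner in the frame of holder between -0.016 and 0.016 m and y of scanner in the frame of holder between -0.016 and 0.016 m and z of scanner in the frame of holder below 0.014 m and angle between scanner's own z axis and vertical below 0.25 rad and linear speed of scanner below 0.03 m/s and contact force between the fingers and scanner below 0.05 N), for 0.3 s.
3. the marker is in the middle of the green field (within 12 mm), the scanner still in its holder (all of step 2 and value of joint marker between 0.088 and 0.112 m and velocity of joint marker between -0.02 and 0.02 m/s), for 0.3 s.
At the end, for the whole second after the job is handed in: The scanner stands at rest on the floor of its holder, within 16 mm of its middle and 14 deg of upright, and the marker rests within 12 mm of the middle of the green field (all of step 3); the robot touches nothing.
It fails at once if a shoe, its jack or its lamp is touched harder than 2 N (contact force between anything else and sneaker_stand above 2 N or contact force between anything else and brown_stand above 2 N).
It fails at once if the scanner is let fall by more than about a centimetre (linear speed of scanner above 0.5 m/s and contact force between the fingers and scanner below 0.05 N).
It fails at once if a bystander is moved more than 25 mm or knocked over (distance of any of glue, spray_can, tin, jar, hammer, brush, carton from where it was at the start of the episode above 0.025 m or angle between any of glue, spray_can, jar's own z axis and vertical above 0.4 rad).
It also fails if it takes over 67 s, if anything falls off the work surface, if the arm or the gripper's body presses on something with over 40 N, if the wrist force passes 120 N, or if a joint passes its speed limit or range.

### The arm

A 6-joint arm with a two-finger parallel gripper is mounted at the origin on the work surface. World frame = base frame: x ahead of the robot, y to its left, z up, the work surface at z = 0. Lengths are in m, angles in rad, forces in N, time in s.
With the tool pointing down it reaches from about 0.325 to 0.85 m from the base axis. Payload 4.4 kg.
Tool frame: the origin (TCP) lies at the very end of the fingers, on their centre line; the grasp point (between the pads) lies 19 mm behind it; z points along the fingers, y is the line along which they close (so a half turn about z gives the same grasp; the last joint's range is limited). The gripper opens to 94 mm and grips with 3 to 60 N. Pads are 16 mm wide; open, the fingers measure 119 mm over their backs; the gripper's body (75 mm by 177 mm) begins 78 mm behind the grasp point.
Start: joints at [1.107, 0.207, 1.542, -0, 1.393, -0.15], TCP at [0.177, 0.547, 0.205] pointing down, gripper open.
Joint ranges: [-2.73, 2.73], [-0.86, 2.22], [0.23, 2.46], [-1.11, 4.25], [0.08, 2.63], [-2.82, 2.82]. Speed limits (rad/s): [2.79, 2.79, 3.14, 3.14, 3.14, 3.14].

### API

Orientations are given as a unit quaternion [w, x, y, z].
In Python, from plant import manip gives the robot as it stands.
- The arm moves only by the tool play_rows, never from a script. Its argument "series" is a list of rows, each an object of numbers: "wx", "wy", "wz": the turn, a rotation vector about the tool's x, y, z in rad; "x", "y", "z": the shift along the tool's x, y, z in mm; "gripper": the closure, from 0 (fully open) to 1 (shut). A call has 1 to 10 rows; each row is the pose to reach, as a shift and turn from the pose commanded when the call began, along the tool's axes at that moment; what a row does not reach only later rows make up. A row lasts 1/8 s, in which the tool goes at most 62.5 mm and 10.7 degrees, less where a joint would pass 70% of its speed; a pose out of reach is approached as far as the arm can. A call with a gripper value outside its range is refused whole. The fingers move at their own pace and stop on an object; the grip force is fixed at half the most. Time passes only in rows, so rows that repeat a pose let the fingers close. It gives the time, the measured TCP pose, the force, the opening and the grip force at its end, in the units of the state.
- manip.read_state(): the state, without advancing time (a new reading comes with each control period).
- manip.get_image(name): name is "scene" or "top"; returns the picture (480x640x3 uint8, red, green, blue); there is no depth.
- manip.camera_info(name): a dict with "camera_matrix" (3x3 intrinsics, pixels), "pose" (4x4, takes a point from camera to world coordinates). Camera axes: x right, y down, z forward; pixel columns grow to the right and rows downward; lengths in m; the calibration is good to about 2 mm. A picture is of the moment at which its call begins. camera_info takes no time and is no camera call.
- manip.sign_off(): hands the job in; it is judged then, once.
The state is a dict: "time_s": time; "qpos": joint angles; "qd": joint speeds; "tau": joint torques, N m; "eef_pos": TCP position; "tool_rot": TCP orientation; "wrist_force": force on the tool from outside, world axes, zero at the start; "ft_torque": the same for the moment, N m; "opening": finger opening in m; "gripper_force": force on a finger pad.
Only numpy, scipy, OpenCV 4.12 (cv2) and the standard library are available. Lean on these libraries where they do the work, as an engineer would, in place of code of your own. Each camera call takes 0.05 s, during which the arm holds its last target. There are 200 camera calls.

## Working session

There is one attempt and no reset: what is moved stays moved. The work goes in short steps, Python scripts to look and compute and a tool call to move; the robot and the scene stay as the last step left them, time stands still between calls to the robot, and variables do not carry over. Pictures are saved under pics/ and viewed, at most 10 in all, crops included, and the job is handed in when it is done.

Besides the shell and the picture viewer there is one more tool, called after "Request:" as a command line: name --argument value ..., lists and objects as JSON in quotes. play_rows: Moves the arm, as the interface text tells. Its arguments: {"type":"object","properties":{"series":{"type":"array","items":{"type":"object","properties":{"wx":{"type":"number"},"wy":{"type":"number"},"wz":{"type":"number"},"x":{"type":"number"},"y":{"type":"number"},"z":{"type":"number"},"gripper":{"type":"number"}}}}},"required":["series"]}

```bash
mkdir -p pics; cat > h.py <<'E'
import numpy as np, cv2
from scipy.spatial.transform import Rotation as R
from plant import manip
def cam(n):
    c=manip.camera_info(n); return np.array(c["camera_matrix"]),np.array(c["pose"])
def ray(n,uv):
    K,P=cam(n); d=P[:3,:3]@np.linalg.solve(K,[uv[0],uv[1],1.]); return P[:3,3],d/np.linalg.norm(d)
def plane(n,uv,z):
    o,d=ray(n,uv); return o+d*(z-o[2])/d[2]
def tri(a,b):
    (o1,d1),(o2,d2)=ray("scene",a),ray("top",b)
    s=np.linalg.lstsq(np.c_[d1,-d2],o2-o1,rcond=None)[0]
    p,q=o1+s[0]*d1,o2+s[1]*d2; return (p+q)/2,np.linalg.norm(p-q)
def proj(n,p):
    K,P=cam(n); q=K@(P[:3,:3].T@(np.asarray(p)-P[:3,3])); return q[:2]/q[2]
def save(n,f):
    im=np.array(manip.get_image(n)); cv2.imwrite("pics/"+f,im[:,:,::-1]); return im
E
python3 -c "
from h import *
for n in('scene','top'):
    save(n,n+'0.png'); print(cam(n))
print(manip.read_state())"
```

```text
(array([[610.39137561,   0.        , 304.06415545],
       [  0.        , 610.39137561, 230.70014047],
       [  0.        ,   0.        ,   1.        ]]), array([[-0.00759985,  0.77117846, -0.63657366,  1.62210108],
       [ 0.99996337,  0.00836777, -0.0018011 ,  0.01490932],
       [ 0.00393773, -0.63656403, -0.77121381,  1.42935524],
       [ 0.        ,  0.        ,  0.        ,  1.        ]]))
(array([[622.60286707,   0.        , 319.93068135],
       [  0.        , 622.60286707, 245.41068715],
       [  0.        ,   0.        ,   1.        ]]), array([[-0.00984515, -0.99408591,  0.10814929,  0.36787391],
       [-0.99989401,  0.00862677, -0.01172777,  0.0185066 ],
       [ 0.01072543, -0.10825329, -0.99406549,  1.7216764 ],
       [ 0.        ,  0.        ,  0.        ,  1.        ]]))
{'time_s': 0.1, 'qpos': array([ 1.10750377e+00,  2.07314159e-01,  1.54277422e+00, -2.58957369e-05,
        1.39349888e+00, -1.50488331e-01]), 'qd': array([-0.00030471, -0.00248264, -0.00305548,  0.00104216,  0.00089774,
        0.00119262]), 'tau': array([-1.70268731e-04, -3.71859562e+01, -2.82295293e+01,  6.99952198e-02,
        3.09993792e-02, -6.03883859e-05]), 'eef_pos': array([0.1766341 , 0.54644855, 0.20443612]), 'tool_rot': array([-2.89133743e-04,  1.55762904e-01,  9.87793968e-01, -9.54555784e-04]), 'wrist_force': array([ 0.18498299, -0.11859257,  0.10127427]), 'ft_torque': array([ 0.03898774, -0.03396165, -0.01424347]), 'gripper_force': 0.0, 'opening': 0.09366336084464344}
```

View pics/scene0.png

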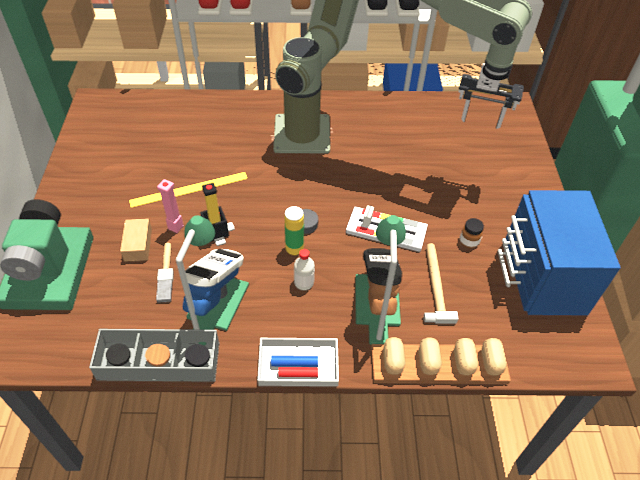

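View pics/top0.png

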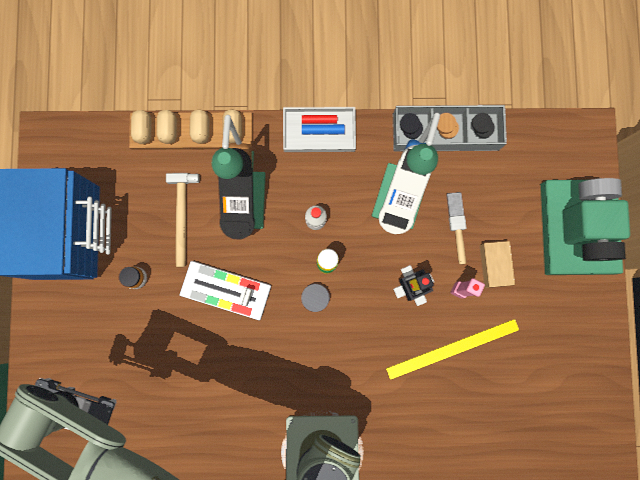

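Scene picture: yellow scanner in its black holder at (211,205) and a pink look-alike at (170,205). The blue sneaker is at (210,275), the brown shoe at (382,270) and the status unit at (387,228). Top picture: holder at (415,285), pink at (469,288), sneaker label at (404,202), brown label at (236,205), marker near (249,295). The yellow wand fits the description; the pink one is the look-alike. I'll confirm this in an enlarged crop.

```bash
python3 -c "
import cv2,numpy as np
t=cv2.imread('pics/top0.png');s=cv2.imread('pics/scene0.png')
a=cv2.resize(t[180:310,370:500],(390,390),interpolation=cv2.INTER_CUBIC)
b=cv2.resize(s[175:305,150:280],(390,390),interpolation=cv2.INTER_CUBIC)
c=cv2.resize(t[255:325,175:275],(300,210),interpolation=cv2.INTER_CUBIC)
d=cv2.resize(s[200:255,340:435],(285,165),interpolation=cv2.INTER_CUBIC)
o=np.zeros((600,780,3),np.uint8);o[:390,:390]=a;o[:390,390:]=b;o[390:,:300]=c;o[390:555,390:675]=d
cv2.imwrite('pics/m1.png',o)"
```

```text
(no output)
```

View pics/m1.png

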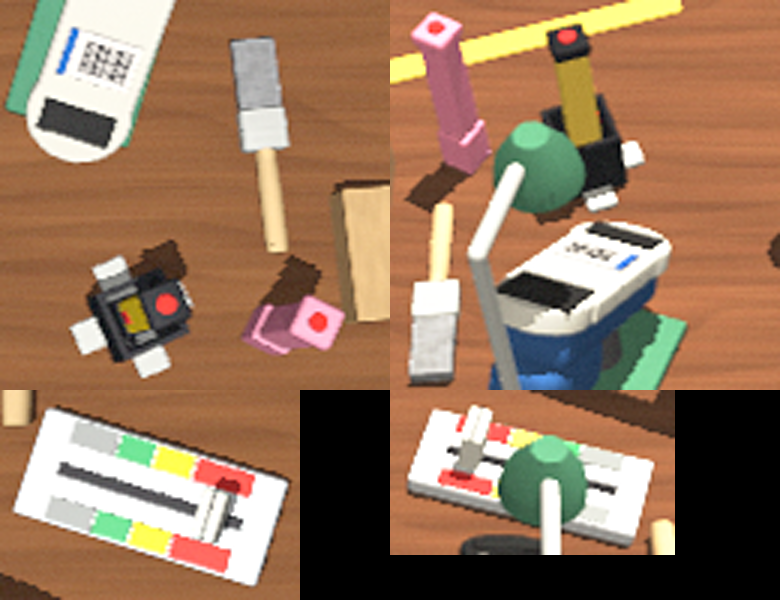

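The crop confirms it: the yellow wand stands in the black cup with feet, and the pink wand stands free beside it. The sneaker label carries a blue strip, with the code beside it. In the lower left, the marker sits in red. Now the measurements.

```bash
cat > m.py <<'E'
from h import *
def blobs(im,box,f,minA=3):
    x0,y0,x1,y1=box; c=im[y0:y1,x0:x1].astype(int)
    m=f(c[...,0],c[...,1],c[...,2]).astype(np.uint8)
    n,l,s,ce=cv2.connectedComponentsWithStats(m)
    out=[]
    for i in range(1,n):
        if s[i,4]>=minA:
            pts=np.argwhere(l==i)[:,::-1]+[x0,y0]
            out.append((s[i,4],ce[i]+[x0,y0],cv2.minAreaRect(pts.astype(np.float32))))
    return out
red=lambda r,g,b:(r>150)&(g<80)&(b<80)
blue=lambda r,g,b:(b>150)&(r<110)&(b-r>60)
dark=lambda r,g,b:(r+g+b<150)
grey=lambda r,g,b:(r+g+b<520)&(abs(r-b)<40)
wht=lambda r,g,b:(r>185)&(g>185)&(b>180)
if __name__=="__main__":
    t=cv2.imread('pics/top0.png')[:,:,::-1]; s=cv2.imread('pics/scene0.png')[:,:,::-1]
    np.set_printoptions(precision=4,suppress=True)
    def show(n,bs):
        for a,c,r in bs: print(n,a,np.round(c,1),np.round(r[0],1),np.round(r[1],1),round(r[2]))
    show('redT',blobs(t,(395,265,445,310),red)); show('redS',blobs(s,(195,175,230,235),red))
    show('blueT',blobs(t,(375,180,420,220),blue)); show('blueS',blobs(s,(205,245,245,280),blue))
    show('codeT',blobs(t,(385,185,422,235),grey)); show('codeS',blobs(s,(180,245,245,285),grey))
    show('feetT',blobs(t,(390,255,440,310),wht)); 
    show('plateT',blobs(t,(175,255,275,325),lambda r,g,b:(r>150)&(g>150)&(b>150),30))
    show('greenT',blobs(t,(175,255,275,325),lambda r,g,b:(g>130)&(r<120)&(b<150),10))
    show('trackT',blobs(t,(175,255,275,325),dark,10))
    k=cv2.resize(t[180:240,370:440],(560,480),interpolation=cv2.INTER_CUBIC)
    cv2.imwrite('pics/lab.png',k[:,:,::-1])
E
python3 m.py
```

```text
redT 19 [425.4 280.1] [425.5 280. ] [7.3 4.1] 18
redS 8 [208.9 188.1] [208.7 188.3] [1.6 5.1] 79
blueT 28 [392.1 196.5] [392.1 196.5] [ 1.8 14.3] 21
blueS 9 [228.2 261.9] [228.3 262. ] [1.4 5. ] 56
codeT 43 [386.4 189.7] [387.  191.5] [13.  4.] 90
codeT 3 [399.3 194.3] [399.3 194.2] [0.7 1.4] 45
codeT 7 [404.4 196. ] [404.5 196. ] [3.6 1.3] 27
codeT 3 [398.3 197.7] [398.2 197.8] [1.4 0.7] 45
codeT 14 [401.9 201.1] [401.8 201.5] [3.6 6.1] 34
codeT 3 [409.7 197.3] [409.8 197.3] [1.4 0.7] 45
codeT 3 [397.3 200.7] [397.3 200.8] [1.4 0.7] 45
codeT 9 [410.1 201. ] [410. 201.] [2. 6.] 90
codeT 45 [415.8 214.7] [416.2 213.8] [ 2.2 31. ] 20
codeT 3 [403.3 204. ] [403.3 203.9] [0.4 2.2] 27
codeT 7 [408.3 205.1] [408.5 205.5] [5. 1.] 0
codeT 247 [395.6 220.7] [395.  220.6] [24.3 10.5] 18
codeS 17 [199.9 245.2] [200.  245.5] [ 1. 12.] 90
codeS 3 [208. 247.] [208. 247.] [2. 0.] 180
codeS 103 [227.3 253. ] [227.5 252.9] [25.2  4.6] 15
codeS 7 [212.6 257.1] [212.8 257.4] [4.1 1.9] 14
codeS 13 [219.3 259.5] [219.2 259.2] [6.3 2.7] 14
codeS 128 [228.1 272.6] [228.8 273.1] [ 6.2 36.8] 53
codeS 476 [194.5 273.8] [195.8 276.6] [38.3 21.8] 16
codeS 98 [235.  281.4] [234.5 278.5] [11. 19.] 90
feetT 49 [406.3 269.1] [406.3 269.2] [ 4.6 10.4] 67
feetT 87 [399.1 291.6] [399.  291.5] [9.8 8.5] 63
feetT 76 [420.2 300.3] [420.4 300.3] [ 7.2 10.3] 63
plateT 56 [179.1 259.9] [179.5 260. ] [10.  5.] 90
plateT 2198 [222.1 289.6] [224.6 290.3] [84.9 36.7] 17
greenT 12 [216.8 272.5] [217.2 273.6] [4.4 6. ] 18
```

View pics/lab.png

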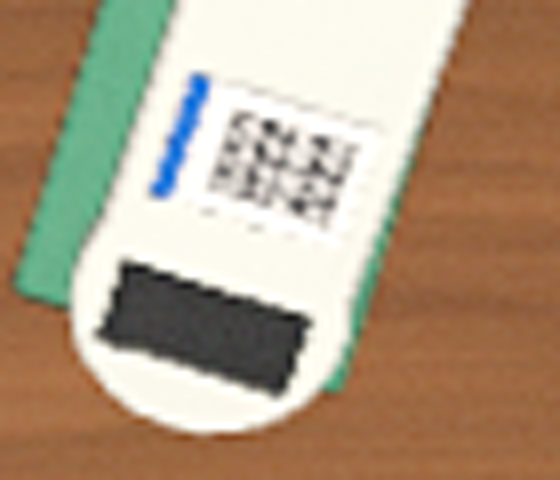

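The enlarged crop shows the label corners near (190,75), (380,128), (340,240) and (151,195), so its centre is at top pixel (403.1,199.9). The toe tread patch centre is at (395,220.6).

```bash
python3 - <<'E'
from h import *
np.set_printoptions(precision=4,suppress=True)
L,e=tri((219.0,259.0),(403.1,199.9)); print("label",L,e)
T,e=tri((227.5,253.0),(395.2,220.6)); print("toe patch",T,e)
B,e=tri((228.2,261.9),(392.1,196.5)); print("strip",B,e)
d=L-T; print("slope deg",np.degrees(np.arctan2(d[2],np.hypot(d[0],d[1]))),"yaw",np.degrees(np.arctan2(d[1],d[0])))
# iterate: label corners onto sole plane, through L
cs=np.array([(190,75),(380,128),(340,240),(151,195)])/8+[370,180]
yaw=np.arctan2(d[1],d[0])
for it in range(3):
    n=np.array([-np.sin(.6109)*np.cos(yaw),-np.sin(.6109)*np.sin(yaw),np.cos(.6109)])
    P=[]
    for c in cs:
        o,v=ray("top",c); P.append(o+v*((L-o)@n)/(v@n))
    P=np.array(P); a=(P[0]+P[1]-P[2]-P[3]); yaw=np.arctan2(a[1],a[0])
    print(np.degrees(yaw),np.linalg.norm(np.roll(P,1,0)-P,axis=1),P.mean(0),n)
# scanner
C,e=tri((208.9,188.1),(425.4,280.1)); print("cap dot",C,e)
for p in [(406.3,269.1),(399.1,291.6),(420.2,300.3)]: print("foot",plane("top",p,.006))
f=[plane("top",p,.006) for p in [(406.3,269.1),(399.1,291.6),(420.2,300.3)]]
print("holder c approx",(f[0]+f[2])/2, "dir",np.degrees(np.arctan2(*(f[0]-f[2])[[1,0]])))
for n,u in [("plate rect c",(224.6,290.3))]: print(n,plane("top",u,.02))
s=np.array([175,255])
# marker black line / top ctr in montage (216,515),(scale3 offset 0,390)
m=np.array([216,512-390])/3+s; print("marker",m,plane("top",m,.068))
g=[np.array(q)/3+s for q in [(137,448-390),(112,527-390)]]; print("green mid",plane("top",(g[0]+g[1])/2,.02))
ends=[np.array(q)/3+s for q in [(62,468-390),(242,524-390)]]; print("track ends",*[plane("top",q,.02) for q in ends])
print(R.from_quat(np.roll(manip.read_state()["tool_rot"],-1)).as_matrix())
E
```

```text
label [ 0.6562 -0.2139  0.1392] 0.004205160170292077
toe patch [ 0.608  -0.1981  0.1023] 0.0023139633434673098
strip [ 0.6655 -0.1873  0.139 ] 0.0010899314169210074
slope deg 36.02669723650057 yaw -18.05561587731238
-16.794839783072476 [0.0439 0.063  0.0412 0.0628] [ 0.6561 -0.216   0.1395] [-0.5454  0.1778  0.8191]
-16.79423740835448 [0.0439 0.0631 0.0412 0.0628] [ 0.6561 -0.216   0.1395] [-0.5491  0.1657  0.8191]
-16.794237477604934 [0.0439 0.0631 0.0412 0.0628] [ 0.6561 -0.216   0.1395] [-0.5491  0.1657  0.8191]
cap dot [ 0.4463 -0.257   0.1886] 0.0037345795280240477
foot [ 0.4866 -0.2399  0.006 ]
foot [ 0.4247 -0.2185  0.006 ]
foot [ 0.4003 -0.276   0.006 ]
holder c approx [ 0.4434 -0.258   0.006 ] dir 22.728615539044977
plate rect c [0.4323 0.2593 0.02  ]
marker [247.     295.6667] [0.4157 0.1932 0.068 ]
green mid [0.4401 0.2814 0.02  ]
track ends [0.4583 0.3382 0.02  ] [0.406  0.1747 0.02  ]
[[-0.9515  0.3077 -0.0009]
 [ 0.3077  0.9515 -0.0018]
 [ 0.0003 -0.002  -1.    ]]
```

```bash
cat >> h.py <<'E'
def cur():
    s=manip.read_state(); return np.array(s["eef_pos"]),R.from_quat(np.roll(s["tool_rot"],-1)).as_matrix()
def down(az):
    a=np.radians(az); y=np.array([np.cos(a),np.sin(a),0]); z=np.array([0,0,-1.]); return np.c_[np.cross(y,z),y,z]
def rel(p,M,p0=None,M0=None):
    if p0 is None: p0,M0=cur()
    return np.round(M0.T@(np.asarray(p)-p0)*1000,1), np.round(R.from_matrix(M0.T@M).as_rotvec(),3)
E
python3 - <<'E'
from h import *
print(rel((.443,-.2585,.33),down(22.7)))
for u in [(460,292),(475,288)]: print("pink",plane("top",u,.03),plane("top",u,.19))
print("hood",plane("top",(425,157),.35))
E
```

```text
(array([-501.1, -684.2, -124.3]), array([-0.002,  0.001,  0.862]))
pink [ 0.42125447 -0.38088203  0.03      ] [ 0.4162057  -0.34310756  0.19      ]
pink [ 0.43172084 -0.42215855  0.03      ] [ 0.42568215 -0.38048012  0.19      ]
hood [ 0.7156077  -0.23661505  0.35      ]
```

Request:
play_rows --series '[{"x": 0,"y": 0,"z": -60,"gripper": 0},{"x": 0,"y": 0,"z": -120},{"x": -60,"y": -50,"z": -124},{"x": -110,"y": -90,"z": -124},{"x": -160,"y": -135,"z": -124,"wz": 0.15},{"x": -205,"y": -180,"z": -124,"wz": 0.3},{"x": -245,"y": -225,"z": -124,"wz": 0.45},{"x": -280,"y": -270,"z": -124,"wz": 0.6},{"x": -315,"y": -320,"z": -124,"wz": 0.75},{"x": -340,"y": -370,"z": -124,"wz": 0.862}]'

```text
$.series[0]: bad value
```

```bash
python3 -c "
from h import *
print(cur()[0],rel((.443,-.2585,.33),down(22.7)))"
```

```text
[0.1766341  0.54644855 0.20443612] (array([-501.1, -684.2, -124.3]), array([-0.002,  0.001,  0.862]))
```

Request:
play_rows --series '[{"x": 0,"y": 0,"z": -60,"wx": 0,"wy": 0,"wz": 0,"gripper": 0},{"x": 0,"y": 0,"z": -120,"wx": 0,"wy": 0,"wz": 0,"gripper": 0},{"x": -45,"y": -35,"z": -124,"wx": 0,"wy": 0,"wz": 0,"gripper": 0},{"x": -90,"y": -70,"z": -124,"wx": 0,"wy": 0,"wz": 0.1,"gripper": 0},{"x": -135,"y": -110,"z": -124,"wx": 0,"wy": 0,"wz": 0.25,"gripper": 0},{"x": -180,"y": -150,"z": -124,"wx": 0,"wy": 0,"wz": 0.4,"gripper": 0},{"x": -220,"y": -195,"z": -124,"wx": 0,"wy": 0,"wz": 0.55,"gripper": 0},{"x": -260,"y": -240,"z": -124,"wx": 0,"wy": 0,"wz": 0.7,"gripper": 0},{"x": -295,"y": -285,"z": -124,"wx": 0,"wy": 0,"wz": 0.8,"gripper": 0},{"x": -325,"y": -330,"z": -124,"wx": 0,"wy": 0,"wz": 0.862,"gripper": 0}]'

```text
time_s: 1.35
eef_pos: [0.3848, 0.1312, 0.329]
tool_rot: [-0.0, 0.555, 0.832, -0.0]
wrist_force: [0.5, 0.2, -0.1]
opening: 0.0941
gripper_force: 0.0
```

```bash
python3 -c "
from h import *
print(cur()[0],rel((.443,-.2585,.33),down(22.7)))"
```

```text
[0.38475372 0.13120107 0.32904781] (array([-382.3,  -95.6,   -0.9]), array([-0.   , -0.   , -0.003]))
```

Request:
play_rows --series '[{"x": -55,"y": -14,"z": 0,"wx": 0,"wy": 0,"wz": 0,"gripper": 0},{"x": -110,"y": -28,"z": 0,"wx": 0,"wy": 0,"wz": 0,"gripper": 0},{"x": -165,"y": -41,"z": 0,"wx": 0,"wy": 0,"wz": 0,"gripper": 0},{"x": -220,"y": -55,"z": 0,"wx": 0,"wy": 0,"wz": 0,"gripper": 0},{"x": -275,"y": -69,"z": 0,"wx": 0,"wy": 0,"wz": 0,"gripper": 0},{"x": -330,"y": -83,"z": 0,"wx": 0,"wy": 0,"wz": 0,"gripper": 0},{"x": -370,"y": -93,"z": 0,"wx": 0,"wy": 0,"wz": 0,"gripper": 0},{"x": -382,"y": -96,"z": 0,"wx": 0,"wy": 0,"wz": 0,"gripper": 0},{"x": -382,"y": -96,"z": 0,"wx": 0,"wy": 0,"wz": 0,"gripper": 0}]'

```text
time_s: 2.48
eef_pos: [0.4432, -0.2561, 0.3289]
tool_rot: [-0.001, 0.555, 0.832, 0.0]
wrist_force: [0.4, 0.7, 0.6]
opening: 0.0939
gripper_force: 0.0
```

```bash
python3 - <<'E'
from h import *
print(rel((.444,-.2585,.127),down(22.7)))
t=save("top","t2.png"); s=save("scene","s2.png")
a=cv2.resize(t[200:330,350:480],(390,390)); b=cv2.resize(s[120:250,150:280],(390,390))
cv2.imwrite("pics/m2.png",np.hstack([a,b])[:,:,::-1])
E
```

```text
(array([-2.900e+00, -1.000e-01,  2.018e+02]), array([-0.   , -0.002, -0.001]))
```

View pics/m2.png

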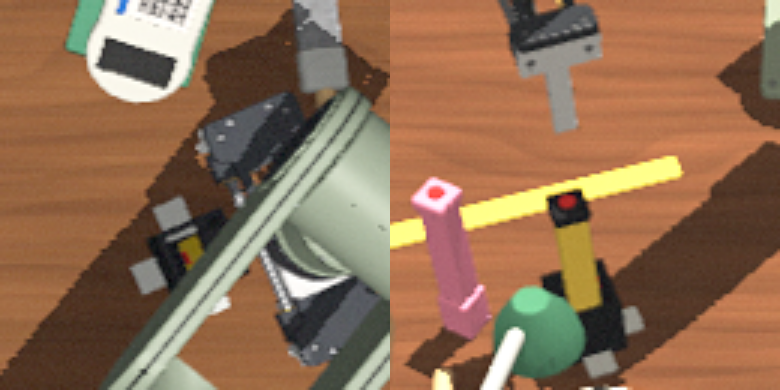

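The gripper hangs above the yellow wand (scene crop: wand cap at (567,203), fingers at (562,95)), parallel to the cup's sides. I'll go down.

Request:
play_rows --series '[{"x": -2,"y": 0,"z": 45,"wx": 0,"wy": 0,"wz": 0,"gripper": 0},{"x": -2,"y": 0,"z": 80,"wx": 0,"wy": 0,"wz": 0,"gripper": 0},{"x": -2,"y": 0,"z": 110,"wx": 0,"wy": 0,"wz": 0,"gripper": 0},{"x": -2,"y": 0,"z": 140,"wx": 0,"wy": 0,"wz": 0,"gripper": 0},{"x": -2,"y": 0,"z": 165,"wx": 0,"wy": 0,"wz": 0,"gripper": 0},{"x": -2,"y": 0,"z": 185,"wx": 0,"wy": 0,"wz": 0,"gripper": 0},{"x": -2,"y": 0,"z": 198,"wx": 0,"wy": 0,"wz": 0,"gripper": 0},{"x": -2,"y": 0,"z": 202,"wx": 0,"wy": 0,"wz": 0,"gripper": 0},{"x": -2,"y": 0,"z": 202,"wx": 0,"wy": 0,"wz": 0,"gripper": 0}]'

```text
time_s: 3.7
eef_pos: [0.4445, -0.2581, 0.1279]
tool_rot: [0.0, 0.554, 0.833, -0.0]
wrist_force: [0.6, 0.6, 0.6]
opening: 0.0938
gripper_force: 0.0
```

Request:
play_rows --series '[{"x": 0,"y": 0,"z": 0,"wx": 0,"wy": 0,"wz": 0,"gripper": 0.5},{"x": 0,"y": 0,"z": 0,"wx": 0,"wy": 0,"wz": 0,"gripper": 0.6},{"x": 0,"y": 0,"z": 0,"wx": 0,"wy": 0,"wz": 0,"gripper": 0.8},{"x": 0,"y": 0,"z": 0,"wx": 0,"wy": 0,"wz": 0,"gripper": 1},{"x": 0,"y": 0,"z": 0,"wx": 0,"wy": 0,"wz": 0,"gripper": 1},{"x": 0,"y": 0,"z": 0,"wx": 0,"wy": 0,"wz": 0,"gripper": 1},{"x": 0,"y": 0,"z": 0,"wx": 0,"wy": 0,"wz": 0,"gripper": 1},{"x": 0,"y": 0,"z": 0,"wx": 0,"wy": 0,"wz": 0,"gripper": 1}]'

```text
time_s: 4.7
eef_pos: [0.4443, -0.2581, 0.1274]
tool_rot: [0.0, 0.554, 0.832, 0.0]
wrist_force: [0.8, 0.5, -0.7]
opening: 0.0363
gripper_force: 29.7
```

The opening is 36 mm where the yellow grip should give 30, so I'll check what is between the pads.

```bash
python3 - <<'E'
from h import *
s=save("scene","s3.png"); t=save("top","t3.png")
cv2.imwrite("pics/m3.png",np.hstack([cv2.resize(s[130:250,150:270],(480,480),interpolation=cv2.INTER_CUBIC),cv2.resize(t[240:320,380:430],(300,480),interpolation=cv2.INTER_CUBIC)])[:,:,::-1])
st=manip.read_state();print(st['opening'],st['ft_torque'])
E
```

```text
0.035952084514197465 [ 0.04194697 -0.04162063 -0.01339087]
```

View pics/m3.png

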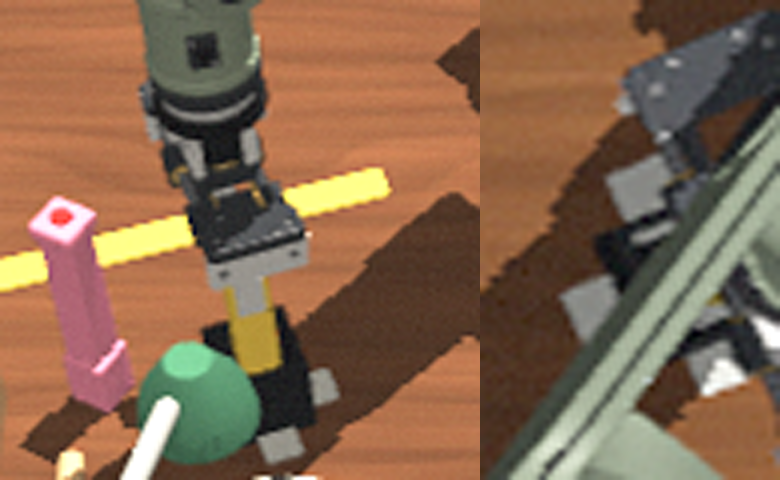

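The pads sit on the yellow grip, but the cap above probably also touches the fingers, which would explain 36 mm. The wand is upright and the force is good, so I'll lift and check.

Request:
play_rows --series '[{"x": 0,"y": 0,"z": -15,"wx": 0,"wy": 0,"wz": 0,"gripper": 1},{"x": 0,"y": 0,"z": -40,"wx": 0,"wy": 0,"wz": 0,"gripper": 1},{"x": 0,"y": 0,"z": -70,"wx": 0,"wy": 0,"wz": 0,"gripper": 1},{"x": 0,"y": 0,"z": -105,"wx": 0,"wy": 0,"wz": 0,"gripper": 1},{"x": 0,"y": 0,"z": -145,"wx": 0,"wy": 0,"wz": 0,"gripper": 1},{"x": 0,"y": 0,"z": -180,"wx": 0,"wy": 0,"wz": 0,"gripper": 1},{"x": 0,"y": 0,"z": -205,"wx": 0,"wy": 0,"wz": 0,"gripper": 1},{"x": 0,"y": 0,"z": -215,"wx": 0,"wy": 0,"wz": 0,"gripper": 1},{"x": 0,"y": 0,"z": -215,"wx": 0,"wy": 0,"wz": 0,"gripper": 1}]'

```text
time_s: 5.92
eef_pos: [0.4442, -0.2583, 0.3429]
tool_rot: [0.0, 0.554, 0.832, -0.0]
wrist_force: [-0.3, -0.6, -1.7]
opening: 0.036
gripper_force: 29.7
```

```bash
cat >> h.py <<'E'
LAB=np.array([.656,-.215,.1395]); AZ=np.radians(-16.8); T35=np.radians(35)
hh=np.array([np.cos(AZ),np.sin(AZ),0]); NN=-np.sin(T35)*hh+[0,0,np.cos(T35)]
MS=np.c_[np.cross(np.cos(T35)*hh+[0,0,np.sin(T35)],-NN),np.cos(T35)*hh+[0,0,np.sin(T35)],-NN]
E
python3 - <<'E'
from h import *
from m import blobs
s=save("scene","s4.png")
for d in (.12,.06): print(d,LAB+(d+.1214)*NN,rel(LAB+(d+.1214)*NN,MS))
p,M=cur(); w=p+M[:,2]*.1214
print(p,"window exp px",proj("scene",w))
cv2.imwrite("pics/m4.png",cv2.resize(s[100:230,150:270],(480,520),interpolation=cv2.INTER_CUBIC)[:,:,::-1])
E
```

```text
0.12 [ 0.52344825 -0.17498027  0.3372433 ] (array([ 45.8, 105.5,   4.5]), array([-0.587, -0.211,  0.667]))
0.06 [ 0.556394   -0.18492718  0.28809418] (array([ 23.9, 132.1,  53.6]), array([-0.587, -0.211,  0.667]))
[ 0.44382022 -0.25795322  0.34173475] window exp px [206.66351523 179.41012571]
```

View pics/m4.png

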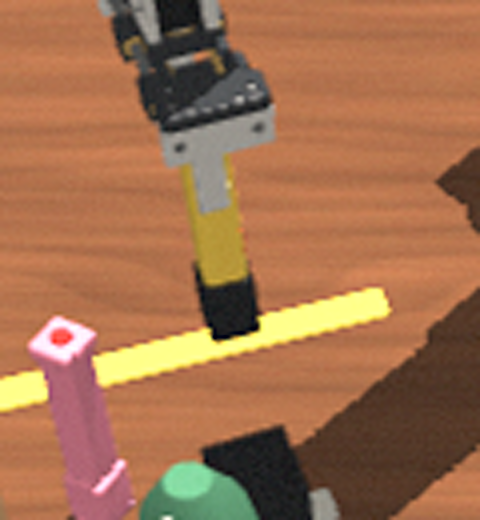

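The wand is lifted, straight in the fingers, with its window at about scene (208,181), close to the expected (207,179). Now I'll turn and move to the stand-off point.

Request:
play_rows --series '[{"x": 5,"y": 11,"z": 0,"wx": -0.06,"wy": -0.02,"wz": 0.07,"gripper": 1},{"x": 11,"y": 25,"z": 1,"wx": -0.14,"wy": -0.05,"wz": 0.16,"gripper": 1},{"x": 17,"y": 40,"z": 2,"wx": -0.22,"wy": -0.08,"wz": 0.25,"gripper": 1},{"x": 23,"y": 54,"z": 2,"wx": -0.3,"wy": -0.108,"wz": 0.34,"gripper": 1},{"x": 30,"y": 68,"z": 3,"wx": -0.38,"wy": -0.137,"wz": 0.43,"gripper": 1},{"x": 36,"y": 82,"z": 3,"wx": -0.46,"wy": -0.165,"wz": 0.52,"gripper": 1},{"x": 41,"y": 95,"z": 4,"wx": -0.53,"wy": -0.19,"wz": 0.6,"gripper": 1},{"x": 45,"y": 104,"z": 4,"wx": -0.575,"wy": -0.207,"wz": 0.65,"gripper": 1},{"x": 46,"y": 105,"z": 4,"wx": -0.587,"wy": -0.211,"wz": 0.667,"gripper": 1},{"x": 46,"y": 105,"z": 4,"wx": -0.587,"wy": -0.211,"wz": 0.667,"gripper": 1}]'

```text
time_s: 7.22
eef_pos: [0.5227, -0.175, 0.3371]
tool_rot: [0.241, 0.766, 0.569, 0.179]
wrist_force: [-0.6, -0.3, -1.0]
opening: 0.036
gripper_force: 29.7
```

```bash
python3 - <<'E'
from h import *
s=save("scene","s5.png"); t=save("top","t5.png")
p,M=cur(); w=p+M[:,2]*.1214
print(rel(LAB+(.06+.1214)*NN,MS),"window",w,proj("scene",w),proj("top",w),"yellow/black joint",proj("scene",p+M[:,2]*.0714),manip.read_state()["qpos"])
a=cv2.resize(s[150:290,160:290],(390,420),interpolation=cv2.INTER_CUBIC);b=cv2.resize(t[140:280,360:490],(390,420),interpolation=cv2.INTER_CUBIC)
cv2.imwrite("pics/m5.png",np.hstack([a,b])[:,:,::-1])
E
```

```text
(array([ 0.7, -0.5, 60.8]), array([-0.,  0.,  0.])) window [ 0.58984935 -0.19583238  0.23873224] [223.6537091  215.24153636] [401.34176651 219.69689644] yellow/black joint [226.31762525 196.66381197] [-0.58500254 -0.34645218  1.91395507  0.19786352  0.99239162 -0.35086428]
```

View pics/m5.png

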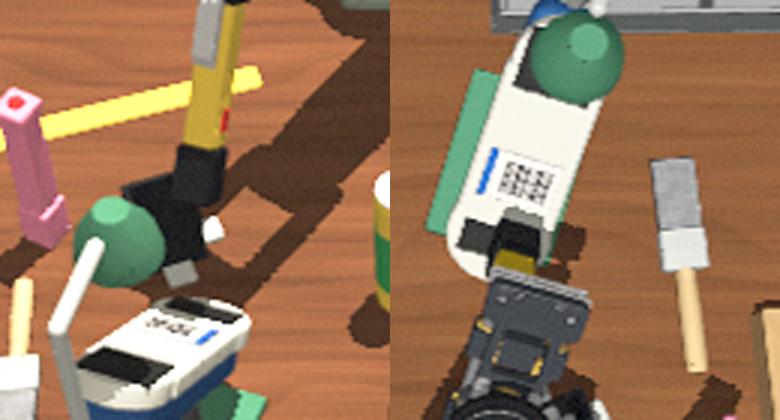

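The head's tip is at scene crop (197,200), which is (226,217) in the full picture against a predicted (224,215). In the top crop it aims along the shoe axis at the label. I'll advance and hold.

Request:
play_rows --series '[{"x": 0,"y": 0,"z": 12,"wx": 0,"wy": 0,"wz": 0,"gripper": 1},{"x": 0,"y": 0,"z": 28,"wx": 0,"wy": 0,"wz": 0,"gripper": 1},{"x": 1,"y": 0,"z": 43,"wx": 0,"wy": 0,"wz": 0,"gripper": 1},{"x": 1,"y": 0,"z": 55,"wx": 0,"wy": 0,"wz": 0,"gripper": 1},{"x": 1,"y": 0,"z": 60,"wx": 0,"wy": 0,"wz": 0,"gripper": 1},{"x": 1,"y": 0,"z": 60,"wx": 0,"wy": 0,"wz": 0,"gripper": 1},{"x": 1,"y": 0,"z": 60,"wx": 0,"wy": 0,"wz": 0,"gripper": 1}]'

```text
time_s: 8.2
eef_pos: [0.5568, -0.1844, 0.29]
tool_rot: [0.242, 0.765, 0.569, 0.18]
wrist_force: [-0.0, -0.1, -1.1]
opening: 0.036
gripper_force: 29.7
```

```bash
python3 - <<'E'
from h import *
s=save("scene","s6.png"); t=save("top","t6.png")
p,M=cur(); w=p+M[:,2]*.1214
print(rel(LAB+(.06+.1214)*NN,MS),"window",proj("scene",w),proj("top",w),proj("scene",LAB))
a=cv2.resize(s[210:280,190:260],(400,400),interpolation=cv2.INTER_CUBIC);b=cv2.resize(t[180:250,370:440],(400,400),interpolation=cv2.INTER_CUBIC)
cv2.imwrite("pics/m6.png",np.hstack([a,b])[:,:,::-1])
E
```

```text
(array([-0.6, -1.4,  1.6]), array([0.002, 0.   , 0.001])) window [220.88083276 237.03948204] [401.84581599 209.12105473] [217.76968882 258.79625839]
```

Request:
play_rows --series '[{"x": 0,"y": 0,"z": 0,"wx": 0,"wy": 0,"wz": 0,"gripper": 1},{"x": 0,"y": 0,"z": 0,"wx": 0,"wy": 0,"wz": 0,"gripper": 1},{"x": 0,"y": 0,"z": 0,"wx": 0,"wy": 0,"wz": 0,"gripper": 1},{"x": 0,"y": 0,"z": 0,"wx": 0,"wy": 0,"wz": 0,"gripper": 1},{"x": 0,"y": 0,"z": 0,"wx": 0,"wy": 0,"wz": 0,"gripper": 1},{"x": 0,"y": 0,"z": 0,"wx": 0,"wy": 0,"wz": 0,"gripper": 1},{"x": 0,"y": 0,"z": 0,"wx": 0,"wy": 0,"wz": 0,"gripper": 1},{"x": 0,"y": 0,"z": 0,"wx": 0,"wy": 0,"wz": 0,"gripper": 1},{"x": 0,"y": 0,"z": 0,"wx": 0,"wy": 0,"wz": 0,"gripper": 1},{"x": 0,"y": 0,"z": 0,"wx": 0,"wy": 0,"wz": 0,"gripper": 1}]'

```text
time_s: 9.55
eef_pos: [0.5566, -0.1843, 0.2893]
tool_rot: [0.242, 0.765, 0.569, 0.179]
wrist_force: [-0.3, 0.1, -1.3]
opening: 0.0357
gripper_force: 29.7
```

View pics/m6.png

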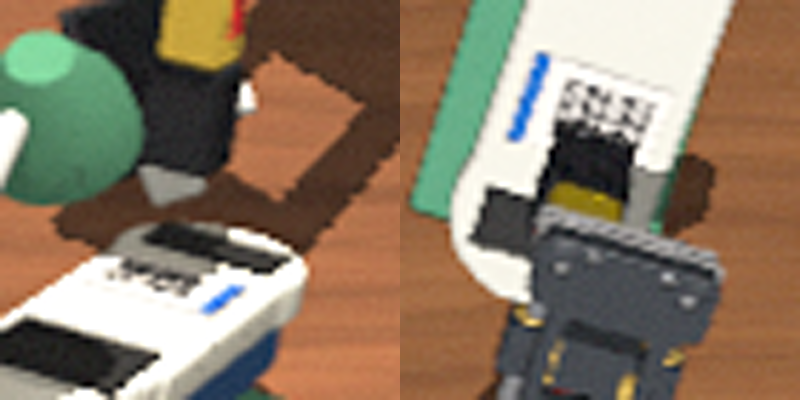

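The head points at the label, centred between the blue strip and the code's outer edge (top crop: head (593,155), label centre about (600,95)). I'll hold a little longer, then back off.

Request:
play_rows --series '[{"x": 0,"y": 0,"z": 0,"wx": 0,"wy": 0,"wz": 0,"gripper": 1},{"x": 0,"y": 0,"z": 0,"wx": 0,"wy": 0,"wz": 0,"gripper": 1},{"x": 0,"y": 0,"z": 0,"wx": 0,"wy": 0,"wz": 0,"gripper": 1},{"x": 0,"y": 0,"z": 0,"wx": 0,"wy": 0,"wz": 0,"gripper": 1},{"x": 0,"y": 0,"z": -12,"wx": 0,"wy": 0,"wz": 0,"gripper": 1},{"x": 0,"y": 0,"z": -30,"wx": 0,"wy": 0,"wz": 0,"gripper": 1},{"x": 0,"y": 0,"z": -48,"wx": 0,"wy": 0,"wz": 0,"gripper": 1},{"x": 0,"y": 0,"z": -57,"wx": 0,"wy": 0,"wz": 0,"gripper": 1},{"x": 0,"y": 0,"z": -60,"wx": 0,"wy": 0,"wz": 0,"gripper": 1},{"x": 0,"y": 0,"z": -60,"wx": 0,"wy": 0,"wz": 0,"gripper": 1}]'

```text
time_s: 10.8
eef_pos: [0.5235, -0.1743, 0.3383]
tool_rot: [0.242, 0.766, 0.569, 0.179]
wrist_force: [-0.1, -0.0, -1.3]
opening: 0.036
gripper_force: 29.7
```

```bash
python3 -c "
from h import *
print(rel((.4415,-.2588,.343),down(22.7)))"
```

```text
(array([-104.6,  -41.6,  -34.9]), array([ 0.587,  0.211, -0.667]))
```

Request:
play_rows --series '[{"x": -6,"y": -2,"z": -2,"wx": 0.04,"wy": 0.014,"wz": -0.045,"gripper": 1},{"x": -22,"y": -9,"z": -7,"wx": 0.12,"wy": 0.043,"wz": -0.136,"gripper": 1},{"x": -37,"y": -15,"z": -12,"wx": 0.21,"wy": 0.075,"wz": -0.239,"gripper": 1},{"x": -52,"y": -21,"z": -17,"wx": 0.3,"wy": 0.108,"wz": -0.341,"gripper": 1},{"x": -66,"y": -26,"z": -22,"wx": 0.38,"wy": 0.137,"wz": -0.432,"gripper": 1},{"x": -80,"y": -32,"z": -27,"wx": 0.46,"wy": 0.165,"wz": -0.523,"gripper": 1},{"x": -93,"y": -37,"z": -31,"wx": 0.53,"wy": 0.19,"wz": -0.602,"gripper": 1},{"x": -103,"y": -41,"z": -34,"wx": 0.575,"wy": 0.207,"wz": -0.653,"gripper": 1},{"x": -105,"y": -42,"z": -35,"wx": 0.587,"wy": 0.211,"wz": -0.667,"gripper": 1},{"x": -105,"y": -42,"z": -35,"wx": 0.587,"wy": 0.211,"wz": -0.667,"gripper": 1}]'

```text
time_s: 12.05
eef_pos: [0.4414, -0.2589, 0.3424]
tool_rot: [-0.0, 0.554, 0.832, 0.0]
wrist_force: [0.4, 1.4, -1.8]
opening: 0.0361
gripper_force: 29.7
```

```bash
python3 -c "
from h import *
print(cur()[0],rel((.443,-.2585,.1285),down(22.7)))"
```

```text
[ 0.44139885 -0.25891718  0.34242114] (array([ -0.4,   1.6, 213.9]), array([ 0.   , -0.001, -0.001]))
```

Request:
play_rows --series '[{"x": 0,"y": 1,"z": 35,"wx": 0,"wy": 0,"wz": 0,"gripper": 1},{"x": 0,"y": 1.5,"z": 75,"wx": 0,"wy": 0,"wz": 0,"gripper": 1},{"x": 0,"y": 1.5,"z": 110,"wx": 0,"wy": 0,"wz": 0,"gripper": 1},{"x": 0,"y": 1.5,"z": 135,"wx": 0,"wy": 0,"wz": 0,"gripper": 1},{"x": 0,"y": 1.5,"z": 150,"wx": 0,"wy": 0,"wz": 0,"gripper": 1},{"x": 0,"y": 1.5,"z": 162,"wx": 0,"wy": 0,"wz": 0,"gripper": 1},{"x": 0,"y": 1.5,"z": 174,"wx": 0,"wy": 0,"wz": 0,"gripper": 1},{"x": 0,"y": 1.5,"z": 186,"wx": 0,"wy": 0,"wz": 0,"gripper": 1},{"x": 0,"y": 1.5,"z": 198,"wx": 0,"wy": 0,"wz": 0,"gripper": 1},{"x": 0,"y": 1.5,"z": 205,"wx": 0,"wy": 0,"wz": 0,"gripper": 1}]'

```text
time_s: 13.3
eef_pos: [0.4422, -0.2583, 0.1371]
tool_rot: [-0.0, 0.554, 0.832, 0.0]
wrist_force: [-0.2, 0.6, -1.5]
opening: 0.0361
gripper_force: 29.7
```

Request:
play_rows --series '[{"x": 0,"y": 0,"z": 3,"wx": 0,"wy": 0,"wz": 0,"gripper": 1},{"x": 0,"y": 0,"z": 6,"wx": 0,"wy": 0,"wz": 0,"gripper": 1},{"x": 0,"y": 0,"z": 8,"wx": 0,"wy": 0,"wz": 0,"gripper": 1},{"x": 0,"y": 0,"z": 9,"wx": 0,"wy": 0,"wz": 0,"gripper": 1},{"x": 0,"y": 0,"z": 9,"wx": 0,"wy": 0,"wz": 0,"gripper": 1}]'

```text
time_s: 13.92
eef_pos: [0.4425, -0.2586, 0.1291]
tool_rot: [0.0, 0.554, 0.832, -0.0]
wrist_force: [0.7, -0.5, -2.6]
opening: 0.0357
gripper_force: 29.7
```

Request:
play_rows --series '[{"x": 0,"y": 0,"z": 1,"wx": 0,"wy": 0,"wz": 0,"gripper": 1},{"x": 0,"y": 0,"z": 2,"wx": 0,"wy": 0,"wz": 0,"gripper": 1},{"x": 0,"y": 0,"z": 2,"wx": 0,"wy": 0,"wz": 0,"gripper": 1}]'

```text
time_s: 14.3
eef_pos: [0.4428, -0.2588, 0.1274]
tool_rot: [0.0, 0.554, 0.832, -0.0]
wrist_force: [0.7, 0.0, 0.3]
opening: 0.0357
gripper_force: 29.7
```

Request:
play_rows --series '[{"x": 0,"y": 0,"z": 0,"wx": 0,"wy": 0,"wz": 0,"gripper": 0.55},{"x": 0,"y": 0,"z": 0,"wx": 0,"wy": 0,"wz": 0,"gripper": 0.4},{"x": 0,"y": 0,"z": 0,"wx": 0,"wy": 0,"wz": 0,"gripper": 0.2},{"x": 0,"y": 0,"z": 0,"wx": 0,"wy": 0,"wz": 0,"gripper": 0},{"x": 0,"y": 0,"z": 0,"wx": 0,"wy": 0,"wz": 0,"gripper": 0},{"x": 0,"y": 0,"z": 0,"wx": 0,"wy": 0,"wz": 0,"gripper": 0}]'

```text
time_s: 15.05
eef_pos: [0.4425, -0.2585, 0.127]
tool_rot: [-0.0, 0.554, 0.832, 0.0]
wrist_force: [-0.3, 0.3, -0.0]
opening: 0.0889
gripper_force: 0.0
```

Request:
play_rows --series '[{"x": 0,"y": 0,"z": -15,"wx": 0,"wy": 0,"wz": 0,"gripper": 0},{"x": 0,"y": 0,"z": -40,"wx": 0,"wy": 0,"wz": 0,"gripper": 0},{"x": 0,"y": 0,"z": -75,"wx": 0,"wy": 0,"wz": 0,"gripper": 0},{"x": 0,"y": 0,"z": -115,"wx": 0,"wy": 0,"wz": 0,"gripper": 0},{"x": 0,"y": 0,"z": -150,"wx": 0,"wy": 0,"wz": 0,"gripper": 0},{"x": 0,"y": 0,"z": -180,"wx": 0,"wy": 0,"wz": 0,"gripper": 0},{"x": 0,"y": 0,"z": -195,"wx": 0,"wy": 0,"wz": 0,"gripper": 0},{"x": 0,"y": 0,"z": -200,"wx": 0,"wy": 0,"wz": 0,"gripper": 0}]'

```text
time_s: 16.05
eef_pos: [0.4427, -0.2587, 0.3282]
tool_rot: [0.001, 0.554, 0.832, -0.0]
wrist_force: [-0.3, 0.5, -0.7]
opening: 0.094
gripper_force: 0.0
```

```bash
python3 - <<'E'
from h import *
from m import blobs
np.set_printoptions(precision=4,suppress=True)
t=save("top","t7.png"); s=save("scene","s7.png")
box=(178,258,272,322)
F={}
for n,f in dict(green=lambda r,g,b:(g-r>60)&(g-b>30),yellow=lambda r,g,b:(r>180)&(g>170)&(b<120),red=lambda r,g,b:(r>150)&(g<90)&(b<90)).items():
    bl=sorted(blobs(t,box,f,8),key=lambda q:-q[0])[:2]
    P=[plane("top",q[2][0],.02) for q in bl]; print(n,[q[0] for q in bl],P); F[n]=(P[0]+P[1])/2
ax=F["green"]-F["red"]; print(F,"az",np.degrees(np.arctan2(ax[1],ax[0])))
gap=F["green"]-F["yellow"]; print(np.linalg.norm(gap))
S=blobs(s,(195,170,230,230),lambda r,g,b:(r>150)&(g<80)&(b<80)); print([(a,c) for a,c,_ in S])
T=blobs(t,(390,255,445,310),lambda r,g,b:(r>150)&(g<80)&(b<80)); print([(a,c) for a,c,_ in T])
a=cv2.resize(t[255:325,175:275],(600,420),interpolation=cv2.INTER_CUBIC)
cv2.imwrite("pics/m7.png",np.hstack([a,cv2.resize(s[170:240,180:213+27],(200,240))[0:240].repeat(1,0) if 0 else cv2.copyMakeBorder(cv2.resize(s[170:240,185:235],(200,280)),0,140,0,0,cv2.BORDER_CONSTANT)])[:,:,::-1])
E
```

```text
green [np.int32(92), np.int32(89)] [array([0.4062, 0.2943, 0.02  ]), array([0.4752, 0.2727, 0.02  ])]
yellow [np.int32(84), np.int32(80)] [array([0.3955, 0.2578, 0.02  ]), array([0.4638, 0.2381, 0.02  ])]
red [np.int32(17)] [array([0.4419, 0.1861, 0.02  ])]Traceback (most recent call last):
  File "<stdin>", line 9, in <module>
IndexError: list index out of range
```

```bash
python3 - <<'E'
from h import *
from m import blobs
import glob
t=cv2.imread("pics/t7.png")[:,:,::-1]; s=cv2.imread("pics/s7.png")[:,:,::-1]
red=lambda r,g,b:(r>150)&(g<80)&(b<80)
for im,b in((s,(195,170,230,230)),(t,(390,255,445,310))): print([(a,c.round(1)) for a,c,_ in blobs(im,b,red)])
print(rel((.413,.194,.30),down(72.5)))
E
```

```text
[(np.int32(12), array([208.5, 186. ]))]
[]
(array([428.7, 147.5,  26.9]), array([-0.   , -0.001, -0.869]))
```

Request:
play_rows --series '[{"x": 45,"y": 15,"z": 2,"wx": 0,"wy": 0,"wz": -0.09,"gripper": 0},{"x": 95,"y": 33,"z": 5,"wx": 0,"wy": 0,"wz": -0.19,"gripper": 0},{"x": 145,"y": 50,"z": 8,"wx": 0,"wy": 0,"wz": -0.29,"gripper": 0},{"x": 195,"y": 67,"z": 11,"wx": 0,"wy": 0,"wz": -0.39,"gripper": 0},{"x": 245,"y": 84,"z": 14,"wx": 0,"wy": 0,"wz": -0.49,"gripper": 0},{"x": 295,"y": 101,"z": 18,"wx": 0,"wy": 0,"wz": -0.59,"gripper": 0},{"x": 345,"y": 119,"z": 21,"wx": 0,"wy": 0,"wz": -0.69,"gripper": 0},{"x": 390,"y": 134,"z": 24,"wx": 0,"wy": 0,"wz": -0.79,"gripper": 0},{"x": 420,"y": 144,"z": 26,"wx": 0,"wy": 0,"wz": -0.85,"gripper": 0},{"x": 429,"y": 147,"z": 27,"wx": 0,"wy": 0,"wz": -0.869,"gripper": 0}]'

```text
time_s: 17.4
eef_pos: [0.4114, 0.1952, 0.2983]
tool_rot: [-0.002, 0.151, 0.989, -0.001]
wrist_force: [-0.7, -1.0, 0.2]
opening: 0.094
gripper_force: 0.0
```

```bash
python3 - <<'E'
from h import *
from m import blobs
print(rel((.413,.194,.04),down(72.5)))
red=lambda r,g,b:(r>150)&(g<80)&(b<80)
s=save("scene","s8.png");t=save("top","t8.png")
for im,b in((s,(195,170,230,230)),(t,(390,255,445,310))): print([(a,c.round(1)) for a,c,_ in blobs(im,b,red)])
E
```

```text
(array([-2.600e+00, -1.000e-01,  2.582e+02]), array([-0.002, -0.003,  0.003]))
[(np.int32(12), array([208. , 186.1]))]
[(np.int32(27), array([425.2, 281.7]))]
```

Request:
play_rows --series '[{"x": -2,"y": 0,"z": 40,"wx": 0,"wy": 0,"wz": 0,"gripper": 0},{"x": -2,"y": 0,"z": 90,"wx": 0,"wy": 0,"wz": 0,"gripper": 0},{"x": -2,"y": 0,"z": 140,"wx": 0,"wy": 0,"wz": 0,"gripper": 0},{"x": -2,"y": 0,"z": 180,"wx": 0,"wy": 0,"wz": 0,"gripper": 0},{"x": -2,"y": 0,"z": 210,"wx": 0,"wy": 0,"wz": 0,"gripper": 0},{"x": -2,"y": 0,"z": 232,"wx": 0,"wy": 0,"wz": 0,"gripper": 0},{"x": -2,"y": 0,"z": 248,"wx": 0,"wy": 0,"wz": 0,"gripper": 0},{"x": -2,"y": 0,"z": 256,"wx": 0,"wy": 0,"wz": 0,"gripper": 0},{"x": -2,"y": 0,"z": 256,"wx": 0,"wy": 0,"wz": 0,"gripper": 0}]'

```text
time_s: 18.62
eef_pos: [0.4146, 0.193, 0.0439]
tool_rot: [-0.0, 0.153, 0.988, -0.0]
wrist_force: [-0.4, 0.3, -0.0]
opening: 0.0937
gripper_force: 0.0
```

Request:
play_rows --series '[{"x": 0,"y": 0,"z": 0,"wx": 0,"wy": 0,"wz": 0,"gripper": 0.4},{"x": 0,"y": 0,"z": 0,"wx": 0,"wy": 0,"wz": 0,"gripper": 0.55},{"x": 0,"y": 0,"z": 0,"wx": 0,"wy": 0,"wz": 0,"gripper": 0.65},{"x": 0,"y": 0,"z": 0,"wx": 0,"wy": 0,"wz": 0,"gripper": 0.75},{"x": 0,"y": 0,"z": 0,"wx": 0,"wy": 0,"wz": 0,"gripper": 0.85},{"x": 0,"y": 0,"z": 0,"wx": 0,"wy": 0,"wz": 0,"gripper": 1},{"x": 0,"y": 0,"z": 0,"wx": 0,"wy": 0,"wz": 0,"gripper": 1},{"x": 0,"y": 0,"z": 0,"wx": 0,"wy": 0,"wz": 0,"gripper": 1}]'

```text
time_s: 19.62
eef_pos: [0.4146, 0.1936, 0.044]
tool_rot: [-0.0, 0.152, 0.988, 0.0]
wrist_force: [-0.1, 0.9, -0.2]
opening: 0.0216
gripper_force: 30.0
```

```bash
python3 -c "
from h import *
print(rel((.4407,.2835,.042),down(72.5)),manip.read_state()['wrist_force'])"
```

```text
(array([ 2.2, 93.6,  2.1]), array([ 0.   , -0.   , -0.001])) [-0.13015756  0.94864172 -0.20945453]
```

Request:
play_rows --series '[{"x": 0,"y": 6,"z": 0,"wx": 0,"wy": 0,"wz": 0,"gripper": 1},{"x": 0,"y": 18,"z": 0,"wx": 0,"wy": 0,"wz": 0,"gripper": 1},{"x": 0,"y": 33,"z": 0,"wx": 0,"wy": 0,"wz": 0,"gripper": 1},{"x": 0,"y": 48,"z": 0,"wx": 0,"wy": 0,"wz": 0,"gripper": 1},{"x": 1,"y": 63,"z": 0,"wx": 0,"wy": 0,"wz": 0,"gripper": 1},{"x": 1,"y": 77,"z": 0,"wx": 0,"wy": 0,"wz": 0,"gripper": 1},{"x": 1,"y": 88,"z": 0,"wx": 0,"wy": 0,"wz": 0,"gripper": 1},{"x": 1,"y": 93,"z": 0,"wx": 0,"wy": 0,"wz": 0,"gripper": 1},{"x": 1,"y": 93,"z": 0,"wx": 0,"wy": 0,"wz": 0,"gripper": 1},{"x": 1,"y": 93,"z": 0,"wx": 0,"wy": 0,"wz": 0,"gripper": 1}]'

```text
time_s: 20.88
eef_pos: [0.4431, 0.2835, 0.0441]
tool_rot: [0.001, 0.152, 0.988, 0.001]
wrist_force: [5.1, -0.1, -3.5]
opening: 0.022
gripper_force: 30.0
```

Request:
play_rows --series '[{"x": 0,"y": 0,"z": 0,"wx": 0,"wy": 0,"wz": 0,"gripper": 0.7},{"x": 0,"y": 0,"z": 0,"wx": 0,"wy": 0,"wz": 0,"gripper": 0.5},{"x": 0,"y": 0,"z": 0,"wx": 0,"wy": 0,"wz": 0,"gripper": 0.35},{"x": 0,"y": 0,"z": 0,"wx": 0,"wy": 0,"wz": 0,"gripper": 0.35},{"x": 0,"y": 0,"z": -15,"wx": 0,"wy": 0,"wz": 0,"gripper": 0.35},{"x": 0,"y": 0,"z": -45,"wx": 0,"wy": 0,"wz": 0,"gripper": 0.35},{"x": 0,"y": 0,"z": -90,"wx": 0,"wy": 0,"wz": 0,"gripper": 0.35},{"x": 0,"y": 0,"z": -140,"wx": 0,"wy": 0,"wz": 0,"gripper": 0.35},{"x": 0,"y": 0,"z": -190,"wx": 0,"wy": 0,"wz": 0,"gripper": 0.35},{"x": 0,"y": 0,"z": -210,"wx": 0,"wy": 0,"wz": 0,"gripper": 0.35}]'

```text
time_s: 22.12
eef_pos: [0.4433, 0.2832, 0.2595]
tool_rot: [0.003, 0.152, 0.988, 0.002]
wrist_force: [-0.1, -0.1, 0.6]
opening: 0.0614
gripper_force: 0.0
```

Request:
play_rows --series '[{"x": 30,"y": 0,"z": 0,"wx": 0,"wy": 0,"wz": 0,"gripper": 0.35},{"x": 60,"y": 20,"z": -20,"wx": 0,"wy": 0,"wz": 0,"gripper": 0.35},{"x": 90,"y": 60,"z": -40,"wx": 0,"wy": 0,"wz": 0,"gripper": 0.35},{"x": 110,"y": 110,"z": -50,"wx": 0,"wy": 0,"wz": 0,"gripper": 0.35},{"x": 120,"y": 160,"z": -50,"wx": 0,"wy": 0,"wz": 0,"gripper": 0.35},{"x": 120,"y": 200,"z": -50,"wx": 0,"wy": 0,"wz": 0,"gripper": 0.35},{"x": 120,"y": 220,"z": -50,"wx": 0,"wy": 0,"wz": 0,"gripper": 0.35},{"x": 120,"y": 220,"z": -50,"wx": 0,"wy": 0,"wz": 0,"gripper": 0.35}]'

```text
time_s: 23.12
eef_pos: [0.3932, 0.529, 0.3042]
tool_rot: [-0.0, 0.152, 0.988, -0.0]
wrist_force: [-0.6, 0.2, -1.0]
opening: 0.0609
gripper_force: 0.0
```

```bash
python3 - <<'E'
from h import *
t=save("top","t9.png");s=save("scene","s9.png")
a=cv2.resize(t[255:325,175:275],(400,280),interpolation=cv2.INTER_CUBIC)
b=cv2.resize(t[240:320,380:480],(400,320),interpolation=cv2.INTER_CUBIC)
c=cv2.resize(s[165:265,140:240],(400,400),interpolation=cv2.INTER_CUBIC)
o=np.zeros((600,800,3),np.uint8);o[:280,:400]=a;o[280:600,:400]=b;o[:400,400:]=c
cv2.imwrite("pics/m9.png",o[:,:,::-1])
g=proj("top",(.4407,.2835,.068)); print("expected marker top in crop",(g-[175,255])*4)
E
```

```text
expected marker top in crop [151.59225646 126.1563194 ]
```

View pics/m9.png

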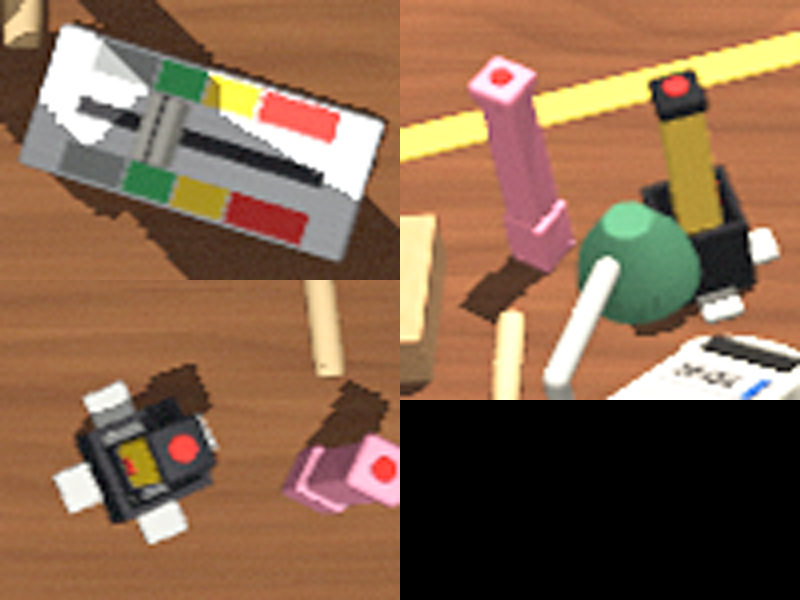

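The scanner stands upright in its cup (dot at (183,448) in the lower crop). The marker top at about (155,127) matches the expected (152,126) for the middle of green. The arm is clear, so I'm handing in.

```bash
python3 -c "
from h import *
print(manip.sign_off())"
```

```text
the job is handed in; nothing more can be done
None
```

I scanned the sneaker's label, stood the scanner back in its holder, slid the marker to the middle of the green field and handed the job in at about 23 s; the final pictures look right, but no verdict came back.

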